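Secure a deep-well plate on the shaker with its eccentric cam clamp

TASK

Make the deep-well plate ready for shaking: slide it along the shaker platform until its end is flush against the end stop, then swing the cam lever just far enough that the cam takes up the gap and holds the plate snugly against the sprung bar of the fence, the bar pressed in about halfway. Do not overrun the cam, the bar must never be driven back onto its rail. Do not lift the plate, and leave the other things on the bench where they are.

Things in the scene. Friction and masses are not known exactly. Their poses are not given: they have to be found in the camera images.
- shaker: Fixed white plate shaker, 190 x 250 mm (x, y), control panel on its front (-x). Origin: centre of underside, on the bench; x to the back, y to the left, z up; all fittings are square to these. Its dark metal platform, 180 x 240 mm, has its flat top 78 mm above the bench: end stop at the left (+y) end, cam at the near (-x) edge, fence at the far (+x) edge, right (-y) end open.
- plate: White deep-well plate (8 x 12 wells), loose on the platform: 85 mm (x) by 127 mm (y) by 41 mm high, flat upright sides, 0.15 to 0.31 kg. Origin: centre of underside; y along its long side, near parallel to the shaker's y. It starts 2 to 4 mm off the fence and 25 to 55 mm short of the end stop, and slides along y under a push of 1 to 4 N on its right (-y) end.
- fence: Fixed aluminium rail with a sprung bar in front of it, along the far side of the platform, 180 mm long, 26 mm high; where it is set varies by 7 mm in x. Origin: on the platform, at the foot of the bar's face when the bar is out, middle of its length; axes as the shaker's. The face looks to -x. With the plate just touching it the plate's origin is at x = -42.5 mm in this frame.
- pressure_bar (a joint): How far the fence's sprung bar (6 mm thick, 176 mm long) is pressed back towards its rail, in m: 0 out, 0.004 bottomed on the rail (the visible slot behind it, 4 mm wide, is then shut). Springs: 2 N to start it, 6 N more per mm. Held snugly means pressed in 1 to 3 mm.
- stop_face (a point): Centre of the end stop's face, which looks to the shaker's -y: 76 mm wide (x), 24 mm high; the point is 12 mm above the platform. Axes as the shaker's. With the plate home against it, the plate's origin is at y = -63.5 mm in this frame.
- cam_pivot (a point): Upright pivot axis of the cam, at platform-top height; axes as the shaker's. The cam is a steel disc of 24 mm radius, 4 to 22 mm above the platform, its centre 12 mm off the pivot. Its reach from the pivot towards the plate (+x) is 24 - 12 cos(q + 0.436) mm, q being the lever angle: 13 mm when open.
- cam_lever (a joint): Lever angle q in rad: 0 open, grows (closes) anticlockwise seen from above, limit 2.6. The lever points to 170 degrees + q from the shaker's +x, seen from above. Starts at 0 to 0.25; the plate meets the bar at 0.85 to 1.5 as the fence is set, 0.1 rad more presses it in about 1.1 mm. Friction (3 N at the grip) holds it where left; each mm of bar adds about 2 N at the grip.
- lever_grip (a point): Middle of the black upright round grip at the lever's end: 18 mm diameter, 30 to 74 mm above the platform; this point is 52 mm above it, 85 mm from the pivot axis. The bar below it is 12 mm wide, 22 to 30 mm above the platform. It can be pushed from the side with shut fingers.
- wash_bottle: Bystander: white squeeze wash bottle, 206 mm tall, 68 mm diameter, standing on the bench right of the shaker; origin under it.
- vial_case: Bystander: closed blue case, 106 x 153 x 43 mm, flat on the bench right of and in front of the shaker; origin at the centre of its underside.
- beaker: Bystander: small glass beaker, 46 mm diameter, 58 mm tall, on the bench left of and in front of the shaker; origin at the centre of its underside.

How it is judged:
By the outcome, as a careful person would: the job done as asked, in the order asked, and still so for the second after the job is handed in, with the robot touching nothing.
It also fails if it takes over 53 s, if anything falls off the work surface, if the arm or the gripper's body presses on something with over 40 N, if the wrist force passes 120 N, or if a joint passes its speed limit or range.

ROBOT

A 7-joint arm with a two-finger parallel gripper is mounted at the origin on a cart in front of the work surface, level with it; the furniture and walls round the work are solid. World frame = base frame: x ahead of the robot, y to its left, z up, the work surface at z = 0. Lengths are in mm, angles in rad, forces in N, time in s.
With the tool pointing down it reaches from about 425 to 875 mm from the base axis. Payload 9.9 kg.
Tool frame: the origin (TCP) lies midway between the tips of the shut fingers; the grasp point (between the pads) lies 19 mm behind it; z points along the fingers, y is the line along which they close (so a half turn about z gives the same grasp; the last joint's range is limited). The gripper opens to 85 mm and grips with 20 to 120 N. Pads are 22 mm wide; open, the fingers measure 114 mm over their backs; the gripper's body (76 mm by 85 mm) begins 54 mm behind the grasp point. The pads swing forward as they close: fully open they stand 13 mm farther back than shut.
Start: joints at [1.099, 0.576, 0.025, 1.437, -0.015, 1.129, -0.057], TCP at [255.258, -624.878, 231.289] pointing down, gripper open.
Joint ranges: [-2.76, 2.76], [-0.34, 2.15], [-1.52, 1.57], [0.19, 2.46], [-1.09, 4.23], [0.17, 1.99], [-2.82, 2.82]. Speed limits (rad/s): [2.22, 2.22, 3.01, 3.01, 3.14, 3.14, 3.14].

INTERFACE

Orientations are given as a unit quaternion [x, y, z, w].
In Python, from cell import robot gives the robot as it stands. Calls block until the motion is done:
- robot.goto(position, orientation): joint-space move of the TCP to a pose.
- robot.movel(position, frame=None, velocity=150): straight line of the TCP; frame=None keeps the orientation; velocity is the mean speed in mm/s.
- robot.move_j(angles): joint-space move.
- robot.open_gripper() and robot.grasp(effort=None): open the fingers fully, or close them until they stop; effort is the grip in N (None keeps the last).
- robot.sleep(seconds).
- robot.inverse_kinematics(position, orientation): joint angles nearest the present ones, or None.
- robot.get_state(): the state.
- robot.get_image(name): name is "scene" or "top" or "wrist"; returns a dict with "frame" (400x640x3 uint8, red, green, blue), "intrinsics" (3x3 intrinsics, pixels), "pose" (4x4, takes a point from camera to world coordinates). Camera axes: x right, y down, z forward; pixel columns grow to the right and rows downward; lengths in mm; the calibration is good to about 2 mm. The wrist camera is an equidistant fisheye: a pixel r from the principal point sees the ray r / f radians off the axis. A picture is of the moment at which its call begins. There is no depth.
A pose or a line that the arm cannot do raises robot.IKError and nothing moves.
- robot.sign_off(): hands the job in; it is judged then, once.
Trained networks look in a picture, given as the dict that the camera call returned (one of the last four; its "shot" number tells which), for a name from the list of things; names that differ only in an ending like _2 or _b are one class to them, and where a whole thing is asked for, a point or a joint stands for the part that bears it (a point fixed in the world has none). Each returns a list of dicts, best first, with "p" (0 to 1); they miss things now and then, are a little off and sometimes report something else, mostly with a low value. They report only what shows in the picture. A call takes as long as a camera call.
- robot.cut_out(picture, name): "mask" (400x640 bool, what is visible of it) and "box" ([left, top, right, bottom] in pixels, round what is visible of it).
The state is a dict: "t": time; "qpos": joint angles; "qvel": joint speeds; "tau": joint torques, N m; "ee_pos": TCP position; "eef_rot": TCP orientation; "ft_force": force on the tool from outside, world axes, zero at the start; "ft_torque": the same for the moment, N m; "opening": opening from 0.0 (shut) to 1.0 (fully open); "grip_force": force on a finger pad.
Only numpy, scipy, OpenCV 4.12 (cv2) and the standard library are available. Lean on these libraries where they do the work, as an engineer would, in place of code of your own. Each camera call takes 0.05 s, during which the arm holds its last target. There are 200 camera calls.

## Working session

There is one attempt and no reset: what is moved stays moved. The work goes in short steps, each a Python script; the robot and the scene stay as the last script left them, time stands still between calls to the robot, and variables do not carry over. Pictures are saved under pics/ and viewed, at most 10 in all, crops included, and the job is handed in when it is done.

```bash
ls; mkdir -p pics
python3 - <<'E'
from cell import robot
import cv2,pickle,numpy as np
out={}
for n in("scene","top"):
    p=robot.get_image(n); out[n]=p
    cv2.imwrite(f"pics/{n}0.png",p["frame"][:,:,::-1])
    print(n,np.round(p["intrinsics"],1).tolist(),np.round(p["pose"],3).tolist())
    for k in("shaker","plate","fence","pressure_bar","cam_lever","cam_pivot","stop_face","lever_grip","wash_bottle","vial_case","beaker"):
        try:
            r=robot.cut_out(p,k); print(k,[(round(a["p"],2),np.round(a["box"]).tolist(),int(a["mask"].sum())) for a in r[:2]]); out[n,k]=r
        except Exception as e: print(k,e)
pickle.dump(out,open("o.pkl","wb"))
s=robot.get_state();print(s["t"],s["ee_pos"],s["eef_rot"])
E
```

```text
cell.py
pics
scene [[368.7, 0.0, 325.4], [0.0, 368.7, 198.2], [0.0, 0.0, 1.0]] [[-0.521, -0.338, 0.784, -104.099], [-0.854, 0.199, -0.481, 470.635], [0.007, -0.92, -0.393, 453.403], [0.0, 0.0, 0.0, 1.0]]
shaker [(0.77, [239.0, 204.0, 372.0, 279.0], 5784), (0.62, [388.0, 142.0, 417.0, 217.0], 1261)]
plate [(0.94, [273.0, 189.0, 341.0, 229.0], 1611)]
fence []
pressure_bar [(0.44, [388.0, 142.0, 417.0, 218.0], 1306), (0.41, [262.0, 203.0, 276.0, 214.0], 102)]
cam_lever [(0.96, [300.0, 211.0, 337.0, 243.0], 663)]
cam_pivot [(0.64, [241.0, 204.0, 371.0, 279.0], 5889)]
stop_face [(0.79, [241.0, 203.0, 369.0, 282.0], 5985)]
lever_grip []
wash_bottle [(0.89, [386.0, 140.0, 416.0, 218.0], 1333), (0.7, [204.0, 282.0, 236.0, 327.0], 901)]
vial_case [(0.78, [396.0, 216.0, 478.0, 264.0], 2426)]
beaker [(0.85, [206.0, 282.0, 235.0, 323.0], 776)]
top [[453.9, 0.0, 318.0], [0.0, 453.9, 199.4], [0.0, 0.0, 1.0]] [[0.029, -0.986, 0.161, 374.343], [-1.0, -0.029, 0.003, 66.192], [0.002, -0.161, -0.987, 1066.057], [0.0, 0.0, 0.0, 1.0]]
shaker [(0.67, [248.0, 139.0, 359.0, 250.0], 6104)]
plate [(0.82, [273.0, 151.0, 336.0, 196.0], 2533)]
fence [(0.77, [267.0, 142.0, 345.0, 160.0], 871), (0.59, [277.0, 196.0, 301.0, 249.0], 572)]
pressure_bar [(0.33, [246.0, 141.0, 358.0, 250.0], 6061)]
cam_lever [(0.61, [277.0, 194.0, 301.0, 246.0], 592)]
cam_pivot [(0.71, [276.0, 195.0, 302.0, 246.0], 572), (0.61, [245.0, 141.0, 358.0, 251.0], 6146)]
stop_face [(0.68, [248.0, 141.0, 357.0, 247.0], 6268)]
lever_grip [(0.68, [277.0, 196.0, 299.0, 251.0], 590)]
wash_bottle [(0.87, [424.0, 148.0, 467.0, 197.0], 1099)]
vial_case [(0.74, [382.0, 226.0, 453.0, 283.0], 3065)]
beaker [(0.7, [175.0, 233.0, 198.0, 252.0], 422)]
1.2 [ 255.24152541 -624.85834305  231.28793919] [ 9.81260103e-01  1.92687855e-01 -1.89821213e-06 -2.51235779e-05]
```

Run:
```python
import cv2
a=cv2.imread("pics/top0.png")[120:300,160:480]
b=cv2.imread("pics/scene0.png")[130:330,190:490]
cv2.imwrite("pics/topc.png",cv2.resize(a,None,fx=2.5,fy=2.5,interpolation=cv2.INTER_CUBIC))
cv2.imwrite("pics/scenec.png",cv2.resize(b,None,fx=2.6,fy=2.6,interpolation=cv2.INTER_CUBIC))
```

```text
(no output)
```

View pics/topc.png

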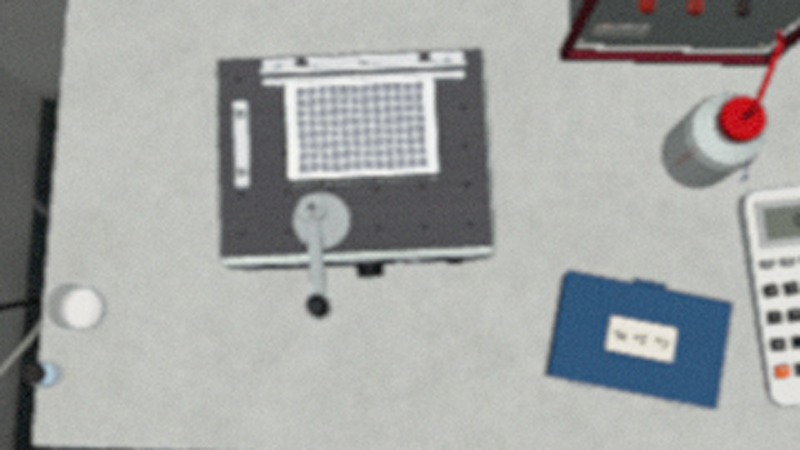

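View pics/scenec.png

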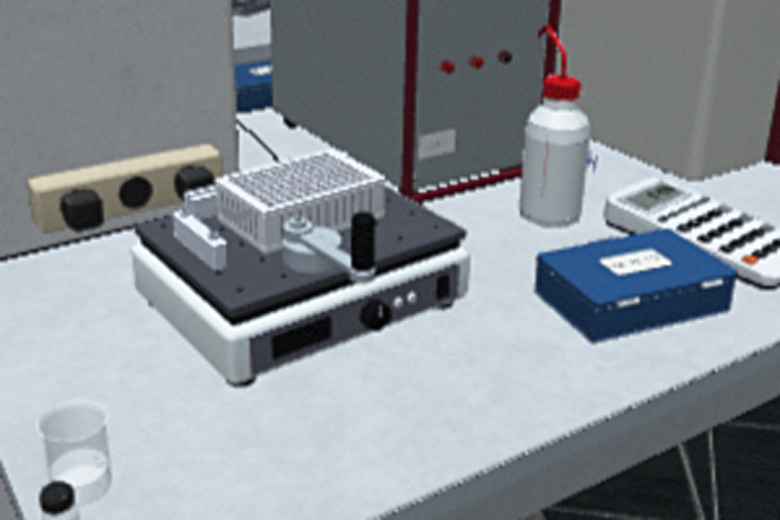

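Top crop: the shaker platform corners are at about (218,60), (482,50), (495,250) and (222,258). The plate's corners are at (287,83) to (437,172), the stop at (241,143), the cam pivot near (313,207) and the grip at (318,305). I'll convert these to coarse world positions, then look closer with the wrist camera.

```bash
cat > h.py <<'E'
import numpy as np,cv2,pickle
from cell import robot
def ray(p,uv):
    K=p["intrinsics"];T=p["pose"];x=(uv[0]-K[0,2])/K[0,0];y=(uv[1]-K[1,2])/K[1,1]
    if p.get("fish"):
        r=np.hypot(x,y)+1e-12;d=np.array([x/r*np.sin(r),y/r*np.sin(r),np.cos(r)])
    else:d=np.array([x,y,1.])
    return T[:3,3],T[:3,:3]@d
def onz(p,uv,z):
    o,d=ray(p,uv);return o+d*(z-o[2])/d[2]
def quat(yaw): # tool down, tool y axis at angle yaw+90 ; x axis at yaw
    return [np.cos(yaw/2),np.sin(yaw/2),0.,0.]
def rectify(p,c,yaw,z,half,s):
    "top-down view of plane z centred c, image up = shaker +x, right = -y; s px/mm; half=(hx,hy) mm"
    W,H=int(2*half[1]*s),int(2*half[0]*s)
    J,I=np.meshgrid(np.arange(W),np.arange(H));X=half[0]-I/s;Y=half[1]-J/s
    w=np.stack([c[0]+X*np.cos(yaw)-Y*np.sin(yaw),c[1]+X*np.sin(yaw)+Y*np.cos(yaw),np.full(X.shape,z)],-1)
    T=p["pose"];q=(w-T[:3,3])@T[:3,:3];K=p["intrinsics"]
    r=np.hypot(q[...,0],q[...,1])+1e-12;k=np.arctan2(r,q[...,2])/r if p.get("fish") else 1/q[...,2]
    return cv2.remap(p["frame"],(q[...,0]*k*K[0,0]+K[0,2]).astype(np.float32),(q[...,1]*k*K[1,1]+K[1,2]).astype(np.float32),cv2.INTER_CUBIC)
E
python3 - <<'E'
from h import *
p=pickle.load(open("o.pkl","rb"))["top"]
for n,u,v,z in [("c1",218,60,78),("c2",482,50,78),("c3",495,250,78),("c4",222,258,78),("p1",287,83,119),("p2",435,77,119),("p3",438,172,119),("p4",289,178,119),("stop",241,143,102),("piv",313,207,100),("grip",318,305,152),("barL",264,82,104),("barR",465,75,104)]:
    print(n,np.round(onz(p,(160+u/2.5,120+v/2.5),z)[:2],1))
p=robot.get_image("wrist");print(p["intrinsics"],np.round(p["pose"],3),{k:v for k,v in p.items() if k not in("frame","pose","intrinsics")})
print(robot.inverse_kinematics([520,90,330],quat(0)),robot.inverse_kinematics([520,90,330],quat(np.pi/2)),robot.inverse_kinematics([520,90,330],quat(-np.pi/2)))
E
```

```text
c1 [657.3 232. ]
c2 [673.7  -5.4]
c3 [492.6 -19.8]
c4 [478.6 218.8]
p1 [626.9 164.7]
p2 [636.   37.6]
p3 [552.9  33.1]
p4 [544.  159.3]
stop [576.7 204. ]
piv [522.7 139.4]
grip [435.2 128.2]
barL [631.2 186.4]
barR [642.7  11. ]
[[309.70691629   0.         316.11817557]
 [  0.         309.70691629 201.13382658]
 [  0.           0.           1.        ]] [[ 3.80000e-01 -8.76000e-01 -2.97000e-01  3.31230e+02]
 [-9.25000e-01 -3.60000e-01 -1.21000e-01 -5.94327e+02]
 [-1.00000e-03  3.21000e-01 -9.47000e-01  3.73291e+02]
 [ 0.00000e+00  0.00000e+00  0.00000e+00  1.00000e+00]] {'shot': 3}
[ 0.05836406  0.29682835 -0.43418046  1.65046486  0.13124208  1.22322803
 -1.97472571] [ 0.1460979   0.31047383 -0.55855931  1.64758325  0.17245794  1.23305304
 -0.44833993] [ 0.55646138  0.50498117 -1.28808238  1.63565473  0.49307438  1.37820884
  2.34525309]
```

Run:
```python
from h import *
s=robot.get_state();print(s["t"])
robot.movel([255,-625,350],velocity=300)
robot.grasp(20)
yw=0.064
robot.goto([480,70,330],quat(yw))
robot.movel([490,85,215],velocity=200)
out=[]
for i in range(2):
    p=robot.get_image("wrist");p["fish"]=1;out.append(p)
pickle.dump(out,open("w.pkl","wb"))
s=robot.get_state();print(s["t"],s["ee_pos"],s["ft_force"],np.round(p["pose"],3))
cv2.imwrite("pics/w1.png",p["frame"][:,:,::-1])
im=rectify(p,(575,106),yw,104,(115,150),2.6);cv2.imwrite("pics/w1r.png",im[:,:,::-1]);print(im.shape)
```

```text
1.25
5.975 [490.75875116  84.99792442 216.28898151] [ 0.60064498 -0.05599341 -0.31964832] [[ 6.50000e-02 -9.45000e-01 -3.19000e-01  5.72393e+02]
 [-9.98000e-01 -6.20000e-02 -2.00000e-02  8.95420e+01]
 [-1.00000e-03  3.20000e-01 -9.48000e-01  3.58281e+02]
 [ 0.00000e+00  0.00000e+00  0.00000e+00  1.00000e+00]]
(598, 780, 3)
```

View pics/w1r.png

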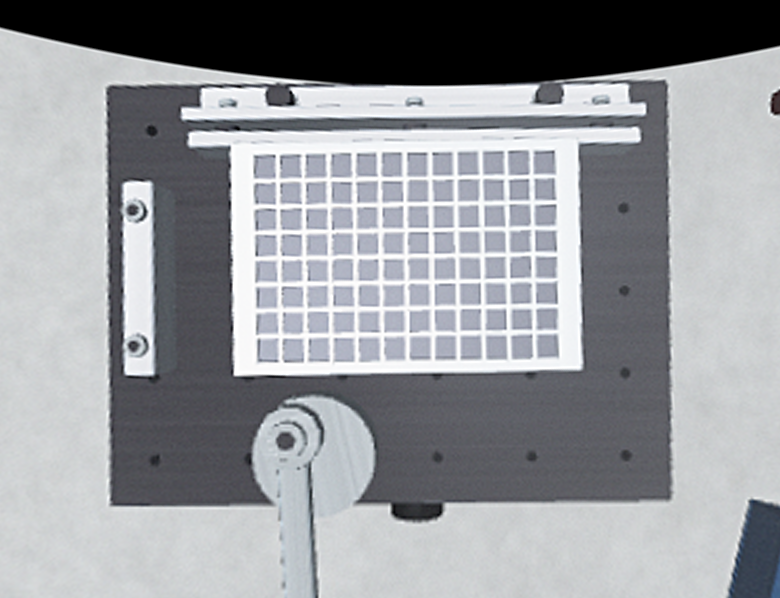

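```bash
cat >> h.py <<'E'
YW=0.071;C=np.array([575.,106.]);ex=np.array([np.cos(YW),np.sin(YW)]);ey=np.array([-np.sin(YW),np.cos(YW)])
def W(x,y,z):return [*(C+x*ex+y*ey),z]
def L(w):d=np.array(w[:2])-C;return np.array([d@ex,d@ey])
def F():
    f=np.array(robot.get_state()["ft_force"]);return np.array([f[:2]@ex,f[:2]@ey,f[2]])
E
python3 - <<'E'
from h import *
robot.movel(W(0,-100,200),velocity=250)
robot.goto(W(14,-100,160),quat(YW))
robot.movel(W(14,-100,90),velocity=150)
robot.sleep(.2);f0=F();print("f0",f0,robot.get_state()["t"])
y=-100;log=[]
while y<-45:
    y+=2 if y<-62 else .7
    robot.movel(W(14,y,90),velocity=60 if y<-62 else 20)
    f=F()-f0;log.append((round(y,1),round(L(robot.get_state()["ee_pos"])[1],1),*np.round(f,1)))
    if abs(f[1])>(10 if y>-60 else 7):break
for l in log:print(*l)
print(robot.get_state()["t"])
robot.sleep(.2);print(F()-f0,L(robot.get_state()["ee_pos"]))
E
```

```text
f0 [-0.36740327 -0.36973777  0.36906246] 7.725
-98 -97.7 -0.2 0.2 -0.4
-96 -95.8 -0.6 0.9 -0.5
-94 -93.8 0.8 0.3 -0.0
-92 -91.8 0.4 0.8 -0.7
-90 -89.8 1.0 0.8 -0.4
-88 -87.8 -0.6 0.4 -1.1
-86 -85.8 0.5 0.1 -0.0
-84 -83.8 0.4 -0.5 -0.4
-82 -81.8 -0.0 1.2 -0.3
-80 -79.7 -0.3 -0.2 -0.6
-78 -77.7 -0.3 0.2 -0.4
-76 -75.7 0.3 0.5 -0.0
-74 -73.7 0.6 0.1 0.2
-72 -71.7 -0.2 1.2 -0.7
-70 -69.7 1.1 -0.5 -0.3
-68 -67.7 0.2 0.3 0.6
-66 -65.7 0.1 0.0 -0.5
-64 -63.7 -0.1 -0.5 -0.4
-62 -61.7 0.5 1.1 -0.2
-61.3 -61.3 0.7 -1.4 0.3
-60.6 -60.6 1.2 -0.5 0.6
-59.9 -59.9 -0.8 -1.9 -0.9
-59.2 -59.1 0.5 -1.0 -0.9
-58.5 -58.4 -0.9 -0.6 0.1
-57.8 -57.7 -0.9 -1.2 -1.1
-57.1 -57.0 -0.3 0.1 -0.4
-56.4 -56.3 -0.1 -0.4 -0.2
-55.7 -55.6 1.2 -0.4 0.5
-55.0 -54.9 0.7 0.5 0.2
-54.3 -54.2 -0.6 -0.7 -0.3
-53.6 -53.5 0.6 0.0 -1.6
-52.9 -52.8 0.8 0.2 0.1
-52.2 -52.1 0.6 -0.0 -0.4
-51.5 -51.4 0.7 -0.1 -1.5
-50.8 -50.7 0.1 -0.1 0.1
-50.1 -50.0 0.0 -0.5 -0.3
-49.4 -49.3 0.4 0.1 -0.0
-48.7 -48.6 0.5 -0.0 0.2
-48.0 -48.4 0.9 -1.7 -0.5
-47.3 -48.3 1.9 -3.9 -0.1
-46.6 -48.2 2.9 -5.8 -0.5
-45.9 -48.1 2.6 -8.3 -0.1
-45.2 -48.1 3.0 -9.8 0.5
-44.5 -48.1 2.7 -11.9 1.5
18.725
[  2.63383042 -11.0694963    0.70323246] [ 14.63622644 -48.10211152]
```

View pics/w2r.png

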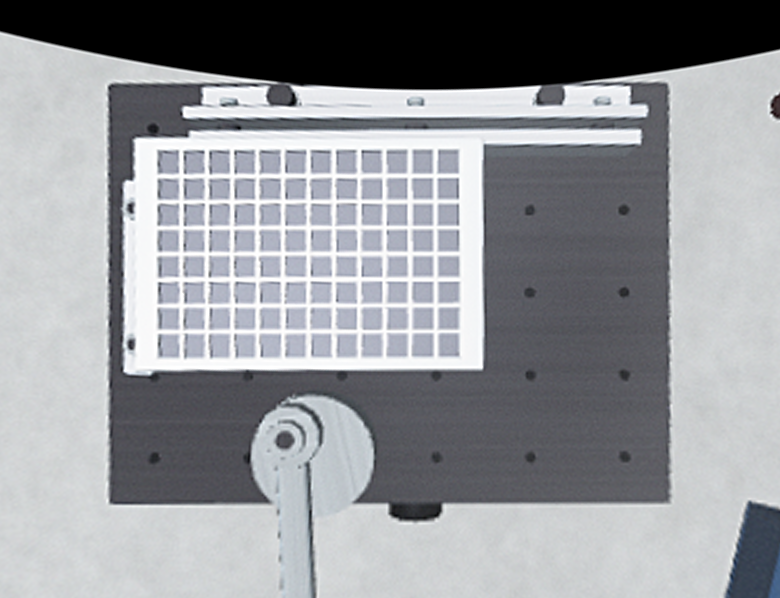

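The plate is square and against the stop: its left edge is at px 134, which corrects for height to about 152, and the stop face is at 155. The lever is at about 184°, so q is about 0.25. Next I push the lever.

```bash
cat >> h.py <<'E'
def push(q,v):
    a=lev(q);robot.movel(a[0],a[1],velocity=v)
def ft(q,f0,n=4):
    f=[]
    for i in range(n):f.append(F());robot.sleep(.02)
    f=np.mean(f,0)-f0;th=np.radians(170)+q;return f[0]*np.sin(th)-f[1]*np.cos(th), f[0]*np.cos(th)+f[1]*np.sin(th)
E
python3 - <<'E'
from h import *
a=lev(.2,20,z=190);robot.goto(*a)
a=lev(.2,20);robot.movel(a[0],a[1],velocity=150)
robot.sleep(.1);f0=np.mean([F() for _ in range(1)],0)
fs=[]
for i in range(5):fs.append(F());robot.sleep(.02)
f0=np.mean(fs,0);np.save("f0.npy",f0);print(f0,robot.get_state()["t"])
for q in(.2,.3,.4,.5,.65,.8,.9):
    push(q,80);e=L(robot.get_state()["ee_pos"]);print(q,np.round(ft(q,f0,2),1),np.round(L(lev(q)[0])-e,1),round(robot.get_state()["t"],2))
E
```

```text
[-0.20556702  0.58978864  0.32151774] 21.9667
0.2 [-0.6 -0. ] [-0.1  0.4] 22.4
0.3 [ 0.  -0.2] [-0.  -0.1] 22.69
0.4 [-0.8 -0. ] [-0.  -0.1] 22.98
0.5 [-0.8 -0.4] [-0.  -0.1] 23.27
0.65 [-0.4  0.4] [-0.  -0.1] 23.62
0.8 [-0.5 -0.6] [ 0.  -0.3] 23.98
0.9 [-0.9  0.6] [ 0.  -0.2] 24.27
```

Run:
```python
from h import *
p=robot.get_image("wrist");s=robot.get_state();print(s["ft_force"],s["ee_pos"])
a=cv2.resize(p["frame"],(800,500));cv2.imwrite("pics/w3.png",a[:,:,::-1])
```

```text
[-0.59436486  0.21718246 -0.54116102] [445.18482412  94.64503546 120.02912872]
```

View pics/w3.png

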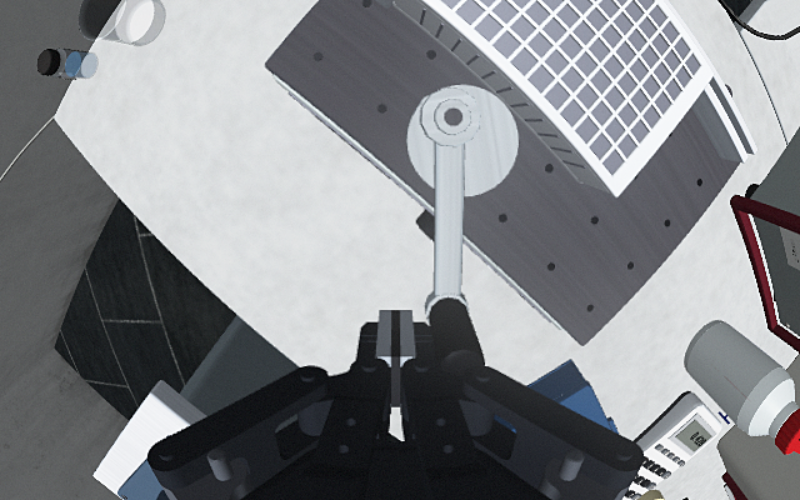

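The finger is pushing the lever round as planned: the pivot is at px (453,117), the bar runs to (449,285), and a gap to the plate remains. The force reading at rest says little, so I'll measure the slot behind the bar by vision.

```bash
cat >> h.py <<'E'
def slot(p,y0=-80,y1=-35,x0=50,x1=80,s=6):
    cx,cy=(x0+x1)/2,(y0+y1)/2
    im=rectify(p,C+cx*ex+cy*ey,YW,104,((x1-x0)/2,(y1-y0)/2),s)
    g=cv2.cvtColor(im,cv2.COLOR_RGB2GRAY).astype(float);return im,g.mean(1)
E
python3 - <<'E'
from h import *
p=robot.get_image("wrist");p["fish"]=1;pickle.dump(p,open("w3.pkl","wb"))
a=onz(p,(453/1.25,117/1.25),110);b=onz(p,(449/1.25,285/1.25),108);print(L(a),L(b));d=L(b)-L(a)
print("q",np.degrees(np.arctan2(d[1],d[0]))%360-170, "cmd",np.degrees(.9))
i2,g2=slot(pickle.load(open("w2.pkl","rb")));i3,g3=slot(p)
print(g2.astype(int)[::2].tolist());print(g3.astype(int)[::2].tolist())
cv2.imwrite("pics/s.png",cv2.resize(np.vstack([i2,i3]),None,fx=2,fy=1.5)[:,:,::-1])
E
```

```text
[-51.39832761  37.4696598 ] [-104.03764351  -10.42001896]
q 52.29498991577185 cmd 51.56620156177409
[206, 203, 202, 201, 200, 198, 197, 195, 194, 194, 194, 194, 193, 193, 194, 198, 208, 220, 230, 235, 234, 231, 230, 230, 232, 235, 240, 242, 234, 206, 161, 116, 90, 86, 96, 104, 107, 107, 105, 99, 91, 92, 110, 146, 190, 225, 243, 246, 241, 237, 234, 233, 232, 231, 232, 233, 237, 242, 247, 241, 214, 167, 120, 94, 92, 102, 110, 112, 111, 110, 110, 110, 110, 109, 107, 103, 100, 98, 98, 98, 98, 98, 98, 98, 98, 99, 99, 99, 99, 98]
[219, 219, 219, 219, 220, 220, 221, 222, 221, 219, 213, 207, 201, 195, 189, 185, 187, 201, 220, 237, 244, 244, 242, 240, 239, 240, 242, 245, 248, 248, 237, 210, 172, 135, 112, 108, 114, 119, 121, 121, 121, 122, 121, 119, 112, 104, 107, 134, 183, 230, 250, 253, 252, 247, 244, 242, 242, 242, 243, 244, 247, 250, 252, 248, 229, 192, 150, 121, 112, 115, 121, 125, 127, 128, 130, 131, 131, 131, 131, 130, 130, 131, 131, 130, 130, 129, 127, 127, 127, 128]
```

View pics/s.png

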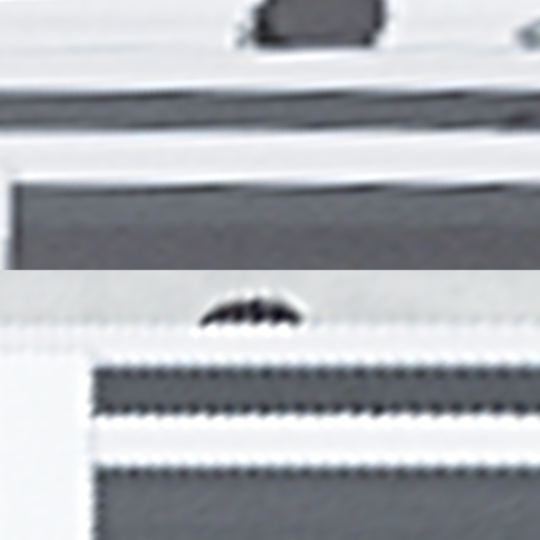

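```bash
cat >> h.py <<'E'
def meas(y0=-80,y1=-45):
    p=robot.get_image("wrist");p["fish"]=1;im,g=slot(p,y0,y1)
    c=[]
    for i in range(len(g)-1):
        if (g[i]-170)*(g[i+1]-170)<0:c.append((i+(g[i]-170)/(g[i]-g[i+1]),1 if g[i+1]>g[i] else -1))
    best=None
    for k in range(len(c)-2):   # fall, rise, fall with bar 6 mm
        a,b,d=c[k:k+3]
        if a[1]<0<b[1] and abs((d[0]-b[0])/6-6)<1:best=(a[0],b[0],d[0])
    if best is None:return None,p,im
    cam=p["pose"][:3,3];dx=68-L(cam)[0]
    return (best[1]-best[0])/6-1.36*dx/(cam[2]-104),p,im
E
python3 - <<'E'
from h import *
f0=np.load("f0.npy");q=.9
print(meas()[0])
for q in [1.05,1.15]+list(np.arange(1.2,1.75,.04)):
    push(q,60 if q<1.18 else 25)
    m,p,im=meas();print(round(q,2),m and round(m,2),np.round(ft(q,f0,2),1),round(robot.get_state()["t"],2))
    if m is None or m<2.7:break
pickle.dump(p,open("w4.pkl","wb"));np.save("q.npy",q)
E
```

```text
4.2579657855647906
1.05 4.25 [-0.2  0.6] 24.87
1.15 4.22 [-0.1 -0.1] 25.24
1.2 4.23 [0.8 0.6] 25.65
1.24 4.2 [ 0.4 -0.5] 26.02
1.28 4.21 [0.6 1. ] 26.4
1.32 4.2 [1.2 0.4] 26.77
1.36 4.23 [0.7 1.5] 27.15
1.4 4.1 [1.5 1.1] 27.52
1.44 3.56 [3.7 2.3] 27.9
1.48 3.33 [4.4 2.3] 28.27
1.52 2.9 [5.6 3.2] 28.65
1.56 2.44 [7.2 2.6] 29.02
```

Run:
```python
from h import *
push(1.58,20);print("held",meas()[0])
a=lev(1.58,6);robot.movel(a[0],a[1],velocity=25);print("released",meas()[0])
a=lev(1.5,30);robot.movel(a[0],a[1],velocity=120)
robot.movel([*a[0][:2],215],velocity=200)
robot.goto([480,75,215],quat(YW))
m,p,im=meas();print("look",m,robot.get_state()["t"])
pickle.dump(p,open("w5.pkl","wb"))
im=rectify(p,C,YW,104,(115,150),2.6);cv2.imwrite("pics/w5r.png",im[:,:,::-1])
```

```text
held 2.3635156834592568
released 2.2714405767921093
look None 31.9167
```

View pics/w5r.png

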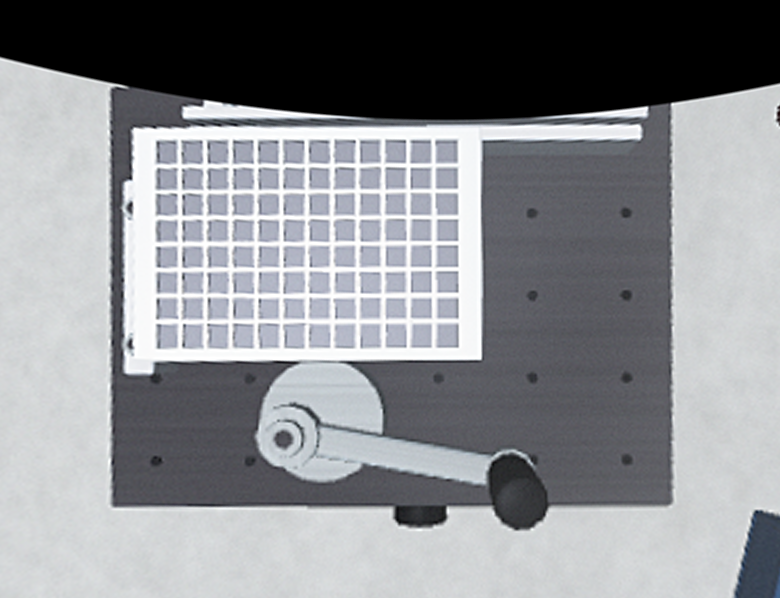

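The plate is home (left edge px 132, unmoved at the stop). The cam is on the plate and the slot is about 2.2 mm open, down from 4.2. The robot is clear of everything, so I'm handing in.

Run:
```python
from cell import robot
print(robot.sign_off())
```

```text
the job is handed in; nothing more can be done
None
```

I slid the plate home against the end stop and closed the cam to about 1.58 rad, which presses the sprung bar in about 2 mm of its 4 mm (measured by camera after letting go); the job was handed in at about 32 s, with no verdict shown.

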